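# Put the stall's hand stamps away

### The job

Put the four hand stamps away upright: the large square, the small square and the long narrow one each flat on the floor of the tray that fits its base, and the round one on the sprung pad of the ink dock, pushed down until the catches snap over its base and hold it. Do not knock any stamp over, and leave the roll of tape where it lies.

Things in the scene. Friction and masses are not known exactly. Their poses are not given: they have to be found in the camera images.
- round_stamp_mid (a point): Loose hand stamp, upright: wooden handle, 74 mm tall over all, on a 7 mm thick base that is a 50 mm diameter disc. Same handle on all four: 26 mm round knob 44 to 68 mm above the underside, 18 mm neck below; about 100 g. This point is on its axis half-way up, 37 mm above the underside (knob's middle 19 mm higher). z is up.
- square_stamp_mid (a point): Loose hand stamp, upright: wooden handle, 74 mm tall over all, on a 7 mm thick base that is a 54 mm square. Same handle on all four: 26 mm round knob 44 to 68 mm above the underside, 18 mm neck below; about 100 g. This point is on its axis half-way up, 37 mm above the underside (knob's middle 19 mm higher). z is up; x and y run along the base's sides.
- small_stamp_mid (a point): Loose hand stamp, upright: wooden handle, 74 mm tall over all, on a 7 mm thick base that is a 32 mm square, hardly wider than the knob. Same handle on all four: 26 mm round knob 44 to 68 mm above the underside, 18 mm neck below; about 100 g. This point is on its axis half-way up, 37 mm above the underside (knob's middle 19 mm higher). z is up; x and y run along the base's sides.
- line_stamp_mid (a point): Loose hand stamp, upright: wooden handle, 74 mm tall over all, on a 7 mm thick base that is a long narrow bar, 84 by 26 mm. Same handle on all four: 26 mm round knob 44 to 68 mm above the underside, 18 mm neck below; about 100 g. This point is on its axis half-way up, 37 mm above the underside (knob's middle 19 mm higher). z is up; x runs along the long side.
- square_tray: Grey shallow open tray with a cork floor, fixed on the counter, for the large square stamp: inside 72 by 72 mm (9 mm wider than that stamp's base on every side), rim 4 mm thick and 12 mm high, floor 4 mm thick. Origin on the counter under its centre; z is up; x and y run along its sides.
- small_tray: Grey shallow open tray with a cork floor, fixed on the counter, for the small square stamp: inside 50 by 50 mm (9 mm wider than that stamp's base on every side), rim 4 mm thick and 12 mm high, floor 4 mm thick. Origin on the counter under its centre; z is up; x and y run along its sides.
- line_tray: Grey shallow open tray with a cork floor, fixed on the counter, for the long narrow stamp: inside 102 by 44 mm (9 mm wider than that stamp's base on every side), rim 4 mm thick and 12 mm high, floor 4 mm thick. Origin on the counter under its centre; z is up; x runs along its long side.
- ink_dock: Fixed dock for the round stamp: housing 76 (x) by 144 (y) mm; at its centre a 30 mm round sprung plunger, top 50 mm above the counter when up. Sloping steel catches at +y and -y (58 mm high, noses 15 mm from the centre) give way, then snap over the base of a stamp pushed about 25 mm down. Keep fingers on the knob. Origin on the counter under the plunger; z up.
- ink_pad (a joint): Travel of the dock's plunger in m: 0 up, 0.028 at the rigid stop (its top then 22 mm above the counter). Spring 2.5 N at the top, 8 N at the stop; the catches add a few N. They catch at 0.022 to 0.025: push to the stop. Let go and caught, it rests at about 0.024; not caught, it springs back to 0.
- tape_roll_mid (a point): Bystander: a loose yellow roll of packing tape lying flat, 90 mm across, 45 mm high. This point is on its axis, half-way up; z is up.
Mind the look-alikes: they are no part of the job. Leave any turquoise look-alike of the part that bears line_stamp_mid alone.

How it is judged (in metres and radians):
At the end, for the whole second after the job is handed in: Square, small and line stamps stand flat in their own trays (within 15 mm of the centre, mid point below 45 mm, tilt under 0.1 rad); the round one is latched in the ink dock (within 12 mm, plunger over 20 mm down, mid point below 68 mm, tilt under 0.15 rad); all at rest (horizontal distance between square_stamp_mid and square_tray below 0.015 m and height (world z) of each of square_stamp_mid, small_stamp_mid, line_stamp_mid below 0.045 m and angle between each of square_stamp_mid, small_stamp_mid, line_stamp_mid's own z axis and vertical below 0.1 rad and horizontal distance between small_stamp_mid and small_tray below 0.015 m and horizontal distance between line_stamp_mid and line_tray below 0.015 m and horizontal distance between round_stamp_mid and ink_dock below 0.012 m and angle between round_stamp_mid's own z axis and vertical below 0.15 rad and value of joint ink_pad above 0.02 m and height (world z) of round_stamp_mid below 0.068 m and linear speed of each of round_stamp, square_stamp, small_stamp, line_stamp below 0.02 m/s); the robot touches nothing.
It fails at once if a stamp is knocked over (tilted more than 0.8 rad) (angle between any of round_stamp_mid, square_stamp_mid, small_stamp_mid, line_stamp_mid's own z axis and vertical above 0.8 rad).
It fails at once if the roll of tape is moved more than 20 mm (distance of tape_roll_mid from where it was at the start of the episode above 0.02 m).
It also fails if it takes over 104 s, if anything falls off the work surface, if the arm or the gripper's body presses on something with over 40 N, if the wrist force passes 120 N, or if a joint passes its speed limit or range.

### The arm

A 7-joint arm with a two-finger parallel gripper is mounted at the origin on the work surface. World frame = base frame: x ahead of the robot, y to its left, z up, the work surface at z = 0. Lengths are in mm, angles in rad, forces in N, time in s.
With the tool pointing down it reaches from about 400 to 875 mm from the base axis. Payload 4.4 kg.
Tool frame: the origin (TCP) lies on the mounting face of the last link; the fingertips stand 173 mm ahead of it and the grasp point (between the pads) lies 155 mm ahead of it; z points along the fingers, y is the line along which they close (so a half turn about z gives the same grasp; the last joint's range is limited). The gripper opens to 85 mm and grips with 20 to 120 N. Pads are 22 mm wide; open, the fingers measure 114 mm over their backs; the gripper's body (76 mm by 85 mm) begins 54 mm behind the grasp point. The pads swing forward as they close: fully open they stand 13 mm farther back than shut.
Start: joints at [-1.335, 0.628, 0.038, 1.517, -0.027, 0.996, -0.02], TCP at [193.187, 620.64, 404.713] pointing down, gripper open.
Joint ranges: [-3.06, 3.06], [-0.37, 2.12], [-1.25, 1.32], [0.18, 2.47], [-1.1, 4.24], [0.23, 1.98], [-2.94, 2.94]. Speed limits (rad/s): [2.57, 2.57, 3.14, 3.14, 3.14, 3.14, 3.14].

### API

Orientations are given as [roll, pitch, yaw] about the fixed x, y, z axes, in that order (R = Rz(yaw) Ry(pitch) Rx(roll)).
In Python, from cell import * gives the robot as it stands. The module is installed in compiled form; this text tells all that it offers.
- The arm moves only by the tool jog_arm, never from a script. Its argument "steps" is a list of rows, each a list of 7 numbers: the opening, from -1 (shut) to 1 (fully open), so that 0 is half open, then the shift along the tool's x, y, z as a fraction of full scale, then the turn, a rotation vector about the tool's x, y, z as a fraction of full scale. A call has 1 to 10 rows; each row shifts and turns the commanded pose from where the row before left it, along the tool's axes as they then stand; what a row does not reach is not made up. Full scale, the value 1, is 500 mm for a shift and 2 rad for a turn. A row lasts 1/8 s, in which the tool goes at most 62.5 mm and 10.7 degrees, less where a joint would pass 70% of its speed; a pose out of reach is approached as far as the arm can. A call with a number of a shift or a turn outside -1 to 1 is refused whole. A call with a gripper value outside its range is refused whole. The fingers move at their own pace and stop on an object; the grip force is fixed at half the most. Time passes only in rows, so rows that do not move let the fingers close. It gives the time, the measured TCP pose, the force, the opening and the grip force at its end, in the units of the state.
- read_state(): the state, without advancing time (a new reading comes with each control period).
- get_image(name): name is "scene" or "top" or "wrist"; returns a dict with "pixels" (480x640x3 uint8, red, green, blue), "depth" (480x640 float32, mm along the optical axis (not along the pixel's ray), 0 where there is no reading), "vertical_fov" (degrees; the focal length in pixels is half the picture's height over the tangent of half this angle, whatever the lens; pixels are square), "cx", "cy" (the principal point, pixels), "R" (3x3) and "t" (3): a world point X has camera coordinates R X + t. Camera axes: x right, y down, z forward; pixel columns grow to the right and rows downward; lengths in mm; the calibration is good to about 2 mm. A picture is of the moment at which its call begins.
- finish_job(): hands the job in; it is judged then, once.
The state is a dict: "clock": time; "qpos": joint angles; "qd": joint speeds; "tau": joint torques, N m; "eef_pos": TCP position; "tool_rot": TCP orientation; "force": force on the tool from outside, world axes, zero at the start; "torque": the same for the moment, N m; "width": finger opening in mm; "gripper_force": force on a finger pad.
Only numpy, scipy, OpenCV 4.12 (cv2) and the standard library are available. Lean on these libraries where they do the work, as an engineer would, in place of code of your own. Each camera call takes 0.05 s, during which the arm holds its last target. There are 200 camera calls.

## Working session

There is one attempt and no reset: what is moved stays moved. The work goes in short steps, Python scripts to look and compute and a tool call to move; the robot and the scene stay as the last step left them, time stands still between calls to the robot, and variables do not carry over. Pictures are saved under pics/ and viewed, at most 14 in all, crops included, and the job is handed in when it is done.

Besides the shell and the picture viewer there is one more tool, called as name(argument=value, ...) on one line, values as JSON. jog_arm: Moves the arm, as the interface text tells. Shift numbers are shares of 500 mm and turn numbers shares of 2 rad, none past 1 either way. Its arguments: {"type":"object","properties":{"steps":{"type":"array"}},"required":["steps"]}

```bash
mkdir -p pics; cat > h.py <<'E'
from cell import *
import numpy as np, cv2
def snap(n,f):
    im=get_image(n); np.savez(f'{f}.npz',**im); cv2.imwrite(f'pics/{f}.png',im['pixels'][:,:,::-1]); return im
def foc(im): return 240/np.tan(np.radians(float(im['vertical_fov']))/2)
def onz(im,u,v,z):
    f=foc(im);d=np.array([(u-im['cx'])/f,(v-im['cy'])/f,1.]);R=im['R'];c=-R.T@im['t'];w=R.T@d
    return c+w*(z-c[2])/w[2]
def cloud(im):
    f=foc(im);v,u=np.mgrid[:480,:640];d=im['depth'];p=np.stack([(u-im['cx'])/f*d,(v-im['cy'])/f*d,d],-1)
    return (p-im['t'])@im['R']
E
python3 - <<'E'
from h import *
for n in('scene','top','wrist'):
    im=snap(n,n+'0'); print(n,im['vertical_fov'],-im['R'].T@im['t'],im['R'].round(2).tolist())
print(read_state())
E
```

```text
scene 44.95523169396175 [ 778.56064113 -318.10125091  951.26913682] [[0.76, 0.65, -0.0], [0.57, -0.66, -0.49], [-0.32, 0.37, -0.87]]
top 44.96751097278244 [ 351.70196603   81.79197989 1246.34203351] [[0.01, -1.0, -0.0], [-1.0, -0.01, -0.1], [0.1, 0.0, -1.0]]
wrist 65.58096461676466 [115.45043868 645.34950455 372.58924975] [[0.3, 0.95, -0.0], [0.91, -0.28, 0.32], [0.3, -0.1, -0.95]]
{'clock': 0.15, 'qpos': array([-1.33482026,  0.62912128,  0.03844943,  1.5180961 , -0.02698602,
        0.9963031 , -0.02002876]), 'qd': array([-0.00059931, -0.00277374,  0.00082634, -0.00415324,  0.00144802,
        0.00048757,  0.00107697]), 'tau': array([ 1.92707528e-03, -5.63791287e+01,  1.22836333e+00, -1.93647873e+01,
        1.12501782e-02,  7.36637012e-03,  1.12124667e-05]), 'eef_pos': array([193.09845567, 620.43839147, 404.02171913]), 'tool_rot': array([-3.14018281e+00,  1.71877641e-05,  2.83979556e+00]), 'force': array([ 0.51274026, -0.31820993, -0.41111981]), 'torque': array([ 0.04561304, -0.01140586, -0.02183399]), 'gripper_force': 0.0, 'width': 85.46555498337686}
```

View pics/top0.png

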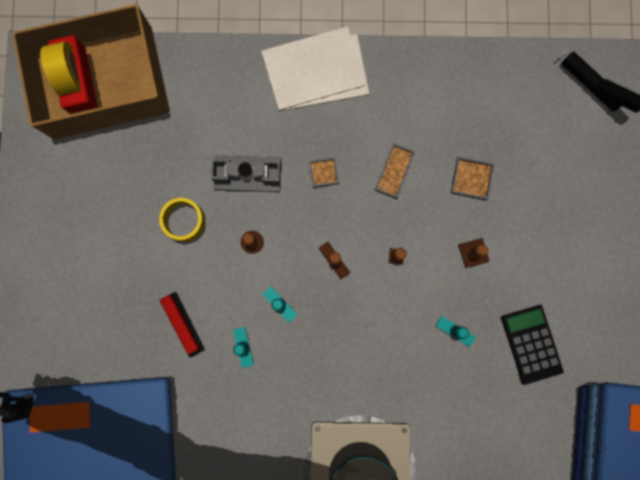

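View pics/scene0.png

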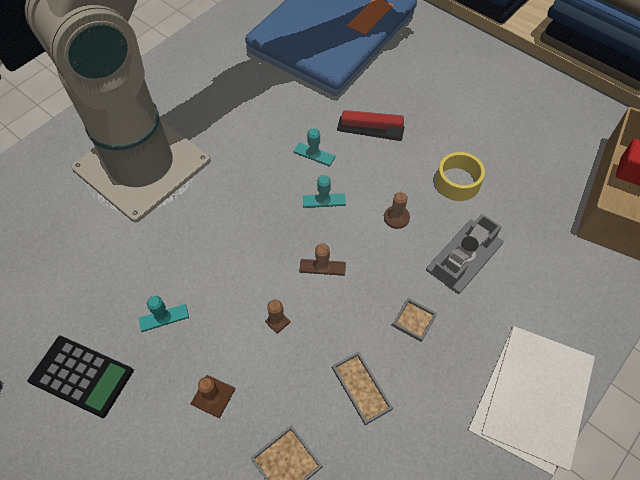

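The top view shows the brown stamps: round (252,241), line (335,260), small (398,256) and square (474,252). The trays are small (324,173), line (395,172) and square (472,179). The dock is at (246,172) and the tape at (182,219). The scene view agrees, and the turquoise look-alikes lie off to the robot side.

```bash
cat > m.py <<'E'
from h import *
roi={'top':{'round':(252,241),'line':(335,260),'small':(398,256),'square':(474,252)},
'scene':{'round':(398,210),'line':(323,262),'small':(277,315),'square':(212,392)}}
trays={'top':{'tsmall':(324,173),'tline':(395,172),'tsquare':(472,179)},'scene':{'tsmall':(414,319),'tline':(362,388)}}
def rect(P):
    r=cv2.minAreaRect(P.astype(np.float32)); (c,(w,h),a)=r
    return np.round(c,1),round(w,1),round(h,1),round(a,1)
for n in('top','scene'):
    im=dict(np.load(n+'0.npz')); hsv=cv2.cvtColor(im['pixels'],cv2.COLOR_RGB2HSV); C=cloud(im)
    br=(hsv[...,0]<18)&(hsv[...,1]>90)
    for k,(u,v) in (roi[n]|trays[n]).items():
        m=np.zeros_like(br); m[v-30:v+30,u-30:u+30]=br[v-30:v+30,u-30:u+30]
        if k[0]=='t' and k!='tX':
            vs,us=np.nonzero(m); P=np.array([onz(im,a,b,4)[:2] for a,b in zip(us,vs)]); print(n,k,rect(P),len(us),'z',np.median(C[m][:,2]).round(1))
        else:
            lo=m&(C[...,2]<13); hi=m&(C[...,2]>55)
            vs,us=np.nonzero(lo); P=np.array([onz(im,a,b,7)[:2] for a,b in zip(us,vs)])
            Q=C[hi]; print(n,k,'base',rect(P),'knob',rect(Q[:,:2]) if len(Q)>4 else None,len(us),len(Q),Q[:,2].max() if len(Q) else 0)
    if n=='top':
        D=C[150:197,205:290].reshape(-1,3); D=D[D[:,2]>8]; print('dock',rect(D[:,:2]),D[:,2].max())
        h=(hsv[...,0]>20)&(hsv[...,0]<35)&(hsv[...,1]>120); h[:190]=0; h[250:]=0;h[:,:150]=0;h[:,215:]=0
        print('tape',rect(C[h][:,:2]),C[h][:,2].max())
E
python3 m.py
```

```text
top round base (array([478.4, 237.5]), 45.5, 45.2, 1.4) knob (array([414.8, 168.4]), 212.9, 24.7, 47.3) 217 137 1246.3420335137537
top line base (array([441. ,  59.9]), 82.2, 23.7, 36.2) knob (array([401.7,  64.2]), 23.5, 103.3, 83.4) 298 125 1246.3420335137537
top small base (array([451.9, -72.8]), 28.2, 28.8, 85.6) knob (array([400.3,  -3.5]), 23.6, 195.0, 36.6) 69 122 1246.3420335137537
top square base (array([ 461. , -239.1]), 51.9, 52.6, 16.6) knob (array([407.7, -84.4]), 24.4, 350.8, 18.9) 403 137 1246.3420335137537
top tsmall (array([633.9,  84.9]), 49.5, 49.7, 8.9) 501 z 4.3
top tline (array([639.6, -70.3]), 44.0, 101.1, 69.6) 917 z 3.9
top tsquare (array([ 624.5, -239. ]), 71.6, 71.1, 79.6) 1054 z 3.7
dock (array([504.2, 211.7]), 369.1, 155.9, 17.5) 1246.3420335137537
tape (array([435. , 271.1]), 403.1, 93.1, 53.3) 1246.3420335137537
scene round base (array([479.1, 235.1]), 47.7, 43.6, 24.8) knob (array([631.1, -33.5]), 23.5, 640.6, 29.5) 255 154 951.269136815414
scene line base (array([441.9,  58.1]), 82.4, 26.2, 35.9) knob (array([ 602.4, -130. ]), 22.7, 514.8, 40.6) 424 181 951.269136815414
scene small base (array([452.9, -74.9]), 30.2, 31.7, 85.1) knob (array([ 611.8, -193. ]), 23.4, 416.9, 53.3) 139 204 951.269136815414
scene square base (array([ 462. , -240.7]), 54.5, 54.0, 16.3) knob (array([ 613.6, -283.6]), 25.0, 336.2, 73.9) 729 253 951.269136815414
scene tsmall (array([632.1,  86.5]), 48.2, 45.9, 9.4) 655 z 5.0
scene tline (array([637.8, -68.8]), 41.3, 99.9, 69.5) 1462 z 5.1
```

```bash
python3 - <<'E'
from h import *
im=dict(np.load('top0.npz'))
a=im['pixels'][130:290,150:510,::-1]; cv2.imwrite('pics/c1.png',cv2.resize(a,None,fx=2.2,fy=2.2,interpolation=cv2.INTER_CUBIC))
E
```

```text
(no output)
```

View pics/c1.png

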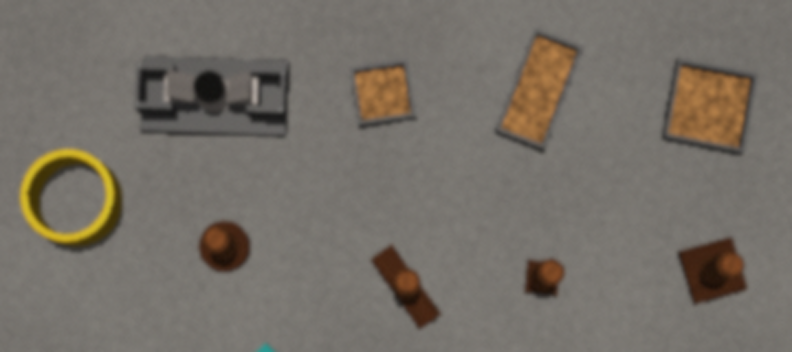

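The crop shows the dock's black plunger at crop (209,89), i.e. top pixel (245,170), with catches to its left and right along world y. I'll measure the dock and tape now.

```bash
python3 - <<'E'
from h import *
for n,(u0,v0) in {'top':(245,170),'scene':(470,243)}.items():
    im=dict(np.load(n+'0.npz')); g=im['pixels'].max(2); m=np.zeros_like(g); r=12; m[v0-r:v0+r,u0-r:u0+r]=(g[v0-r:v0+r,u0-r:u0+r]<38)
    k,l,s,c=cv2.connectedComponentsWithStats(m); i=1+s[1:,4].argmax(); print(n,c[i],s[i],'->',onz(im,*c[i],50).round(1))
    C=cloud(im); ok=(im['depth']>0)&(C[...,2]>5)&(C[...,2]<62)&(np.hypot(C[...,0]-630,C[...,1]-236)<88)
    r=cv2.minAreaRect(C[ok][:,:2].astype(np.float32)); print(' dock',r)
    hsv=cv2.cvtColor(im['pixels'],cv2.COLOR_RGB2HSV)
    h=(hsv[...,0]>20)&(hsv[...,0]<35)&(hsv[...,1]>120)&(C[...,2]>40)&(C[...,2]<50)&(im['depth']>0)&(C[...,0]<650)
    print(' tape',cv2.minAreaRect(C[h][:,:2].astype(np.float32)))
E
```

```text
top [244.60465116 169.24806202] [239 163  12  13 129] -> [626.3 250.5  50. ]
 dock ((627.525634765625, 237.61785888671875), (171.24008178710938, 152.34637451171875), 73.93350219726562)
 tape ((520.7234497070312, 383.0146179199219), (88.65357971191406, 87.99230194091797), 64.40876007080078)
scene [470. 250.] [469 250   3   1   3] -> [635.9 238.6  50. ]
 dock ((628.4718017578125, 246.2364044189453), (152.43165588378906, 143.41282653808594), 48.71762466430664)
 tape ((521.6162109375, 382.2596740722656), (88.45289611816406, 89.26949310302734), 23.228206634521484)
```

```bash
cat >> h.py <<'E'
def plan(*wps,grip=1,step=52,ang=.16):
    "waypoints (x,y,z,yaw) of TCP, tool down; prints rows"
    s=read_state(); p=np.array(s['eef_pos'],float); y=float(s['tool_rot'][2])
    print('at',p.round(1),round(y,3),'w',round(s['width'],1),'F',s['force'].round(1),'t',round(s['clock'],2),'q7',s['qpos'][6].round(2))
    for w in wps:
        t=np.array(w[:3],float); dy=(w[3]-y+np.pi)%(2*np.pi)-np.pi
        n=int(max(np.ceil(np.linalg.norm(t-p)/step),np.ceil(abs(dy)/ang),1)); d=(t-p)/n
        print(w,n,'rows')
        for i in range(n):
            yy=y+dy*i/n; c,sn=np.cos(yy),np.sin(yy)
            print([grip]+[round(float(v)/500,3) for v in (d@[c,sn,0],d@[sn,-c,0],-d[2])]+[0,0,round(-dy/n/2,3)])
        p,y=t,w[3]
E
python3 -c "
from h import *
plan((479,236,330,1.571))"
```

```text
at [193.1 620.4 404. ] 2.84 w 85.5 F [ 0.5 -0.3 -0.4] t 0.15 q7 -0.02
(479, 236, 330, 1.571) 10 rows
[1, -0.077, -0.056, 0.015, 0, 0, 0.063]
[1, -0.084, -0.046, 0.015, 0, 0, 0.063]
[1, -0.089, -0.035, 0.015, 0, 0, 0.063]
[1, -0.093, -0.024, 0.015, 0, 0, 0.063]
[1, -0.095, -0.012, 0.015, 0, 0, 0.063]
[1, -0.096, 0.0, 0.015, 0, 0, 0.063]
[1, -0.095, 0.013, 0.015, 0, 0, 0.063]
[1, -0.093, 0.025, 0.015, 0, 0, 0.063]
[1, -0.089, 0.036, 0.015, 0, 0, 0.063]
[1, -0.084, 0.047, 0.015, 0, 0, 0.063]
```

jog_arm(steps=[[1, -0.077, -0.056, 0.015, 0, 0, 0.063], [1, -0.084, -0.046, 0.015, 0, 0, 0.063], [1, -0.089, -0.035, 0.015, 0, 0, 0.063], [1, -0.093, -0.024, 0.015, 0, 0, 0.063], [1, -0.095, -0.012, 0.015, 0, 0, 0.063], [1, -0.096, 0, 0.015, 0, 0, 0.063], [1, -0.095, 0.013, 0.015, 0, 0, 0.063], [1, -0.093, 0.025, 0.015, 0, 0, 0.063], [1, -0.089, 0.036, 0.015, 0, 0, 0.063], [1, -0.084, 0.047, 0.015, 0, 0, 0.063]])

```text
clock: 1.4
eef_pos: [481.4, 235.8, 329.4]
tool_rot: [-3.142, -0.0, 1.576]
force: [0.9, 0.7, -0.3]
width: 85.4
gripper_force: 0.0
```

jog_arm(steps=[[1, 0, 0, 0, 0, 0, 0], [1, 0, 0, 0, 0, 0, 0]])

```text
clock: 1.65
eef_pos: [480.3, 237.4, 329.5]
tool_rot: [-3.141, -0.0, 1.581]
force: [-0.8, 0.1, -0.1]
width: 85.4
gripper_force: 0.0
```

```bash
python3 -c "
from h import *
im=snap('wrist','w1');print(-im['R'].T@im['t'])
plan((479,236,211,1.571))"
```

```text
[479.71084438 319.74616436 298.199618  ]
at [480.  238.1 329.5] 1.582 w 85.1 F [ 0.7 -0.1  0.8] t 1.7 q7 -0.2
(479, 236, 211, 1.571) 3 rows
[1, -0.001, -0.001, 0.079, 0, 0, 0.002]
[1, -0.001, -0.001, 0.079, 0, 0, 0.002]
[1, -0.001, -0.001, 0.079, 0, 0, 0.002]
```

View pics/w1.png

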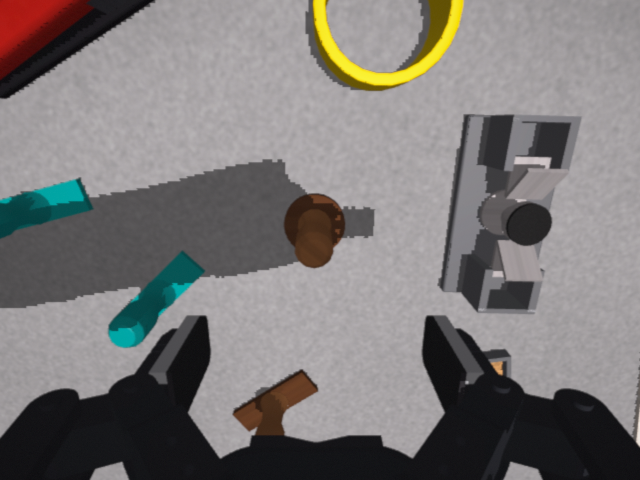

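The wrist view shows the round stamp (base at (315,222), knob at (314,248)) between the open fingers, the plunger top at (528,224), the dock's left edge at about x=455, and the tape at the top.

```bash
python3 -c "
from h import *
im=dict(np.load('w1.npz')); 
for u,v,z in((315,222,7),(314,250,68),(528,224,50)): print(onz(im,u,v,z).round(1))
a,b=onz(im,467,115,8),onz(im,443,290,8);print('dock edge',a.round(1),b.round(1),np.degrees(np.arctan2(*(a-b)[[0,1]])))
"
```

```text
[479.4 241.1   7. ]
[479.  238.6  68. ]
[626.4 252.8  50. ]
dock edge [590.5 323.9   8. ] [589.6 182.3   8. ] 0.38469125204676113
```

jog_arm(steps=[[1, -0.001, -0.001, 0.079, 0, 0, 0.002], [1, -0.001, -0.001, 0.079, 0, 0, 0.002], [1, -0.001, -0.001, 0.079, 0, 0, 0.002], [1, 0, 0, 0, 0, 0, 0]])

```text
clock: 2.2
eef_pos: [477.2, 236.4, 209.2]
tool_rot: [-3.136, 0.001, 1.571]
force: [0.6, 0.3, 0.2]
width: 85.6
gripper_force: 0.0
```

jog_arm(steps=[[1, 0.005, 0.002, -0.003, 0, 0, 0], [-1, 0, 0, 0, 0, 0, 0], [-1, 0, 0, 0, 0, 0, 0], [-1, 0, 0, 0, 0, 0, 0], [-1, 0, 0, 0, 0, 0, 0], [-1, 0, 0, 0, 0, 0, 0], [-1, 0, 0, -0.06, 0, 0, 0], [-1, 0, 0, -0.1, 0, 0, 0], [-1, 0, 0, -0.08, 0, 0, 0], [-1, 0, 0, 0, 0, 0, 0]])

```text
clock: 3.45
eef_pos: [481.1, 238.2, 335.3]
tool_rot: [3.136, -0.003, 1.568]
force: [-0.1, 0.0, -0.7]
width: 24.4
gripper_force: 59.4
```

```bash
python3 -c "
from h import *
im=snap('wrist','w2')
plan((627,252,330,1.571),grip=-1)
s=snap('scene','s2');cv2.imwrite('pics/c2.png',np.hstack([cv2.resize(s['pixels'][100:320,300:520,::-1],(400,400)),cv2.resize(im['pixels'][180:480,170:470,::-1],(400,400))]))"
```

```text
at [480.3 238.1 333.5] 1.568 w 24.3 F [-0.1  0.6 -1.2] t 3.5 q7 -0.21
(627, 252, 330, 1.571) 3 rows
[-1, 0.01, 0.098, 0.002, 0, 0, -0.001]
[-1, 0.009, 0.098, 0.002, 0, 0, -0.001]
[-1, 0.009, 0.098, 0.002, 0, 0, -0.001]
```

View pics/c2.png

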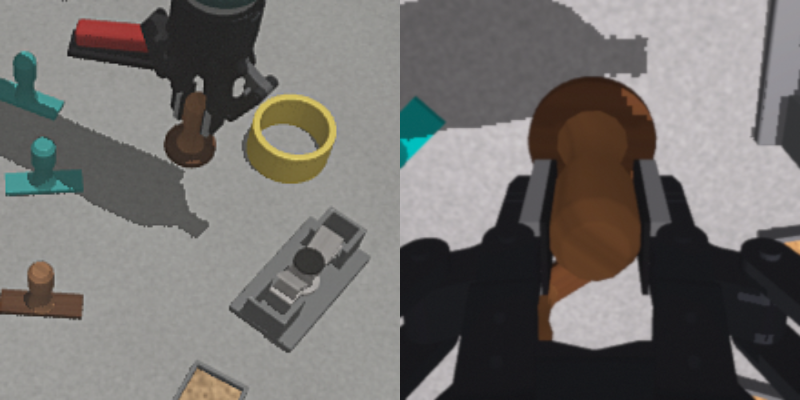

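Left: the round stamp is upright between the pads, lifted clear. Right: its base disc is at wrist pixel (315,279), knob between the pads.

```bash
python3 -c "
from h import *
im=dict(np.load('w2.npz'));hsv=cv2.cvtColor(im['pixels'],cv2.COLOR_RGB2HSV)
C=cloud(im);m=(hsv[...,0]<18)&(hsv[...,1]>90)&(np.hypot(C[...,0]-480,C[...,1]-238)<45)&(C[...,2]>100)&(C[...,2]<145)
P=C[m];print(P[:,2].min(),np.percentile(P[:,2],[5,50,95]))
Q=P[P[:,2]<np.percentile(P[:,2],5)+12];print(cv2.minEnclosingCircle(Q[:,:2].astype(np.float32)),len(Q))
print(onz(im,315,279,130))
"
```

```text
123.27322131733226 [127.62053536 129.08791369 139.87797133]
((481.45458984375, 240.40113830566406), 24.600765228271484) 4228
[482.0137949 244.0084116 130.       ]
```

jog_arm(steps=[[-1, 0.01, 0.098, 0.002, 0, 0, 0], [-1, 0.009, 0.098, 0.002, 0, 0, 0], [-1, 0.009, 0.098, 0.002, 0, 0, 0], [-1, 0, 0, 0, 0, 0, 0], [-1, 0, 0, 0, 0, 0, 0]])

```text
clock: 4.18
eef_pos: [626.1, 251.1, 327.2]
tool_rot: [-3.137, 0.001, 1.567]
force: [-0.7, 0.0, -1.5]
width: 24.2
gripper_force: 59.6
```

jog_arm(steps=[[-1, -0.001, 0, 0.07, 0, 0, 0], [-1, 0, 0, 0.06, 0, 0, 0], [-1, 0, 0, 0.02, 0, 0, 0], [-1, 0, 0, 0.02, 0, 0, 0], [-1, 0, 0, 0.015, 0, 0, 0], [-1, 0, 0, 0, 0, 0, 0]])

```text
clock: 4.92
eef_pos: [626.3, 251.4, 238.1]
tool_rot: [-3.14, -0.001, 1.568]
force: [-2.8, 0.4, 5.9]
width: 24.4
gripper_force: 60.4
```

jog_arm(steps=[[-1, 0, 0, 0.01, 0, 0, 0], [-1, 0, 0, 0.006, 0, 0, 0], [-1, 0, 0, 0, 0, 0, 0]])

```text
clock: 5.3
eef_pos: [626.5, 251.3, 234.7]
tool_rot: [-3.141, -0.002, 1.568]
force: [-10.5, -3.3, 31.0]
width: 24.3
gripper_force: 63.4
```

jog_arm(steps=[[-1, 0, 0, -0.006, 0, 0, 0], [-1, 0, 0, -0.002, 0, 0, 0], [1, 0, 0, 0, 0, 0, 0], [1, 0, 0, 0, 0, 0, 0], [1, 0, 0, 0, 0, 0, 0], [1, 0, 0, 0, 0, 0, 0], [1, 0, 0, -0.06, 0, 0, 0], [1, 0, 0, -0.1, 0, 0, 0], [1, 0, 0, -0.08, 0, 0, 0], [1, 0, 0, 0, 0, 0, 0]])

```text
clock: 6.55
eef_pos: [628.5, 251.1, 357.1]
tool_rot: [3.135, -0.003, 1.568]
force: [0.5, -0.6, -0.8]
width: 85.3
gripper_force: 0.0
```

```bash
python3 -c "
from h import *
im=snap('wrist','w3')
s=snap('scene','s3');cv2.imwrite('pics/c3.png',np.hstack([cv2.resize(s['pixels'][140:340,370:570,::-1],(400,400)),cv2.resize(im['pixels'][:400,120:520,::-1],(400,400))]))
C=cloud(im);hsv=cv2.cvtColor(im['pixels'],cv2.COLOR_RGB2HSV)
m=(hsv[...,0]<18)&(hsv[...,1]>90)&(np.hypot(C[...,0]-626,C[...,1]-252)<30);P=C[m];print(np.percentile(P[:,2],[1,99]));Q=P[P[:,2]>P[:,2].max()-6];print(Q.mean(0))
plan((450,59,330,2.83))"
```

```text
[ 31.1129582  100.47055328]
[624.95028222 253.29685355  98.58260236]
at [627.  251.  353.1] 1.568 w 85.4 F [-0.8  0.5  0.6] t 6.65 q7 -0.18
(450, 59, 330, 2.83) 8 rows
[1, -0.048, -0.044, 0.006, 0, 0, -0.079]
[1, -0.041, -0.051, 0.006, 0, 0, -0.079]
[1, -0.032, -0.057, 0.006, 0, 0, -0.079]
[1, -0.023, -0.061, 0.006, 0, 0, -0.079]
[1, -0.013, -0.064, 0.006, 0, 0, -0.079]
[1, -0.003, -0.065, 0.006, 0, 0, -0.079]
[1, 0.008, -0.065, 0.006, 0, 0, -0.079]
[1, 0.018, -0.063, 0.006, 0, 0, -0.079]
```

View pics/c3.png

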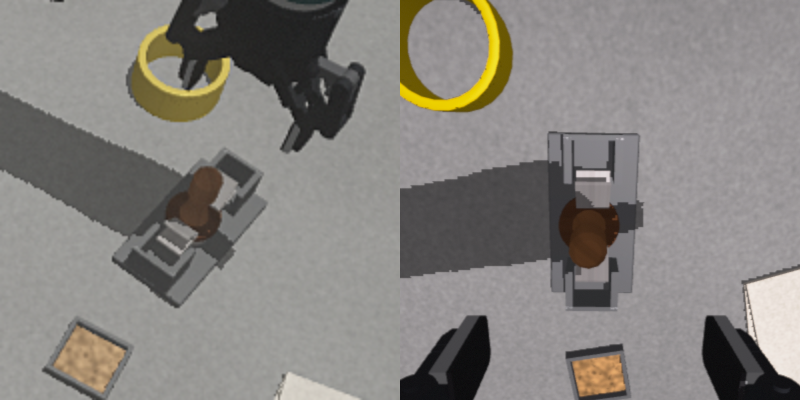

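The round stamp is latched: knob top at z≈100 mm, underside about 26 mm, catches over the base (right crop (590,225)). The line stamp is next.

```bash
python3 -c "
from h import *
plan((441.5,60,320,2.06),(441.5,60,211,2.06),step=56)"
```

```text
at [627.  251.  353.1] 1.568 w 85.4 F [-0.8  0.5  0.6] t 6.65 q7 -0.18
(441.5, 60, 320, 2.06) 5 rows
[1, -0.077, -0.074, 0.013, 0, 0, -0.049]
[1, -0.069, -0.081, 0.013, 0, 0, -0.049]
[1, -0.061, -0.088, 0.013, 0, 0, -0.049]
[1, -0.052, -0.093, 0.013, 0, 0, -0.049]
[1, -0.042, -0.098, 0.013, 0, 0, -0.049]
(441.5, 60, 211, 2.06) 2 rows
[1, 0.0, 0.0, 0.109, 0, 0, -0.0]
[1, 0.0, 0.0, 0.109, 0, 0, -0.0]
```

jog_arm(steps=[[1, -0.077, -0.074, 0.013, 0, 0, -0.049], [1, -0.069, -0.081, 0.013, 0, 0, -0.049], [1, -0.061, -0.088, 0.013, 0, 0, -0.049], [1, -0.052, -0.093, 0.013, 0, 0, -0.049], [1, -0.042, -0.098, 0.013, 0, 0, -0.049], [1, 0, 0, 0, 0, 0, 0], [1, 0, 0, 0, 0, 0, 0], [1, 0, 0, 0, 0, 0, 0]])

```text
clock: 7.65
eef_pos: [442.1, 60.7, 320.4]
tool_rot: [3.141, -0.0, 2.059]
force: [0.3, 0.2, 0.5]
width: 85.7
gripper_force: 0.0
```

```bash
cat >> h.py <<'E'
def wbase(f,x,y,zlo,zhi,r=60):
    im=snap('wrist',f); C=cloud(im); hsv=cv2.cvtColor(im['pixels'],cv2.COLOR_RGB2HSV)
    m=(hsv[...,0]<18)&(hsv[...,1]>90)&(np.hypot(C[...,0]-x,C[...,1]-y)<r)&(im['depth']>0)
    b=m&(C[...,2]>zlo)&(C[...,2]<zhi); print('base',cv2.minAreaRect(C[b][:,:2].astype(np.float32)),b.sum(),C[b][:,2].mean() if b.any() else 0)
    k=m&(C[...,2]>zlo+50)
    if k.any(): print('knob',cv2.minAreaRect(C[k][:,:2].astype(np.float32)),C[k][:,2].max())
E
python3 -c "
from h import *
wbase('w4',441,60,4,12)
plan((441.5,60,211,2.06))"
```

```text
base ((441.3882141113281, 61.042999267578125), (83.07719421386719, 26.54884147644043), 36.344078063964844) 2542 6.620097623730619
knob ((443.2547302246094, 71.30984497070312), (43.661354064941406, 25.344514846801758), 78.19403839111328) 230.07783689554847
at [442.   60.7 320.4] 2.059 w 85.5 F [-0.  -0.  -1.6] t 7.7 q7 0.48
(441.5, 60, 211, 2.06) 3 rows
[1, -0.0, -0.0, 0.073, 0, 0, -0.0]
[1, -0.0, -0.0, 0.073, 0, 0, -0.0]
[1, -0.0, -0.0, 0.073, 0, 0, -0.0]
```

jog_arm(steps=[[1, 0, 0, 0.073, 0, 0, 0], [1, 0, 0, 0.073, 0, 0, 0], [1, 0, 0, 0.073, 0, 0, 0], [1, 0, 0, 0, 0, 0, 0], [-1, 0, 0, 0, 0, 0, 0], [-1, 0, 0, 0, 0, 0, 0], [-1, 0, 0, 0, 0, 0, 0], [-1, 0, 0, 0, 0, 0, 0], [-1, 0, 0, 0, 0, 0, 0], [-1, 0, 0, 0, 0, 0, 0]])

```text
clock: 8.95
eef_pos: [441.8, 59.9, 212.4]
tool_rot: [3.14, 0.0, 2.058]
force: [-1.5, -0.0, 6.2]
width: 24.5
gripper_force: 58.4
```

jog_arm(steps=[[-1, 0, 0, -0.06, 0, 0, 0], [-1, 0, 0, -0.08, 0, 0, 0], [-1, 0, 0, -0.06, 0, 0, 0], [-1, 0, 0, 0, 0, 0, 0], [-1, 0, 0, 0, 0, 0, 0]])

```text
clock: 9.57
eef_pos: [441.1, 60.0, 311.1]
tool_rot: [-3.141, -0.001, 2.058]
force: [-0.4, -0.2, -1.6]
width: 24.5
gripper_force: 59.2
```

```bash
python3 -c "
from h import *
s=read_state();x,y,z=s['eef_pos']
wbase('w5',x,y,z-211-5,z-211+13)
plan((638.7,-69.5,310,1.07),grip=-1)"
```

```text
base ((440.6069641113281, 61.011940002441406), (83.36618041992188, 27.17194938659668), 35.82229232788086) 5899 105.40715789160414
knob ((439.8657531738281, 62.99760055541992), (77.47007751464844, 31.230506896972656), 27.69806671142578) 221.7177248448402
at [441.   59.9 310.6] 2.058 w 24.2 F [-0.3 -0.6 -0.7] t 9.62 q7 0.67
(638.7, -69.5, 310, 1.07) 7 rows
[-1, -0.059, 0.033, 0.0, 0, 0, 0.071]
[-1, -0.054, 0.041, 0.0, 0, 0, 0.071]
[-1, -0.048, 0.048, 0.0, 0, 0, 0.071]
[-1, -0.04, 0.054, 0.0, 0, 0, 0.071]
[-1, -0.032, 0.059, 0.0, 0, 0, 0.071]
[-1, -0.024, 0.063, 0.0, 0, 0, 0.071]
[-1, -0.015, 0.066, 0.0, 0, 0, 0.071]
```

jog_arm(steps=[[-1, -0.059, 0.033, 0, 0, 0, 0.071], [-1, -0.054, 0.041, 0, 0, 0, 0.071], [-1, -0.048, 0.048, 0, 0, 0, 0.071], [-1, -0.04, 0.054, 0, 0, 0, 0.071], [-1, -0.032, 0.059, 0, 0, 0, 0.071], [-1, -0.024, 0.063, 0, 0, 0, 0.071], [-1, -0.015, 0.066, 0, 0, 0, 0.071], [-1, 0, 0, 0, 0, 0, 0], [-1, 0, 0, 0, 0, 0, 0]])

```text
clock: 10.75
eef_pos: [638.2, -69.5, 309.5]
tool_rot: [-3.138, 0.001, 1.064]
force: [-0.5, 0.6, 0.1]
width: 24.3
gripper_force: 59.2
```

```bash
python3 -c "
from h import *
s=read_state();x,y,z=s['eef_pos']
wbase('w6',x,y,z-211-5,z-211+13)
plan((638.7,-69.5,217,1.07),grip=-1)"
```

```text
base ((637.6195678710938, -67.74090576171875), (26.71665382385254, 83.52159118652344), 68.9615249633789) 6042 103.7298069459052
knob ((642.5740966796875, -68.1205062866211), (25.229780197143555, 59.396480560302734), 55.2554931640625) 222.78818242925232
at [638.2 -69.2 310. ] 1.065 w 24.0 F [-0.5  0.7 -0.1] t 10.8 q7 0.07
(638.7, -69.5, 217, 1.07) 2 rows
[-1, -0.0, 0.001, 0.093, 0, 0, -0.001]
[-1, -0.0, 0.001, 0.093, 0, 0, -0.001]
```

View pics/w6.png

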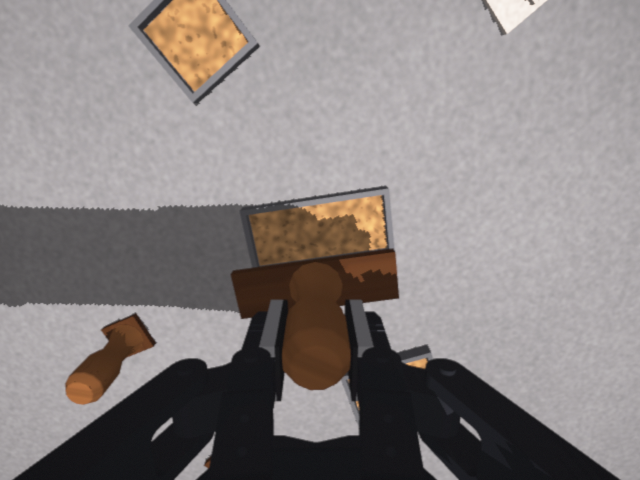

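The line stamp, at (315,285), hangs parallel to its tray at (320,225), with the base measured within 2 mm of the tray centre. Lowering now.

jog_arm(steps=[[-1, 0.002, 0.001, 0.08, 0, 0, -0.001], [-1, 0, 0, 0.07, 0, 0, 0], [-1, 0, 0, 0.028, 0, 0, 0], [-1, 0, 0, 0.01, 0, 0, 0], [-1, 0, 0, 0, 0, 0, 0]])

```text
clock: 11.42
eef_pos: [640.3, -69.2, 218.1]
tool_rot: [3.141, -0.0, 1.066]
force: [0.8, 0.1, 0.1]
width: 23.9
gripper_force: 59.3
```

jog_arm(steps=[[-1, 0, 0, 0.003, 0, 0, 0], [-1, 0, 0, 0, 0, 0, 0], [1, 0, 0, 0, 0, 0, 0], [1, 0, 0, 0, 0, 0, 0], [1, 0, 0, 0, 0, 0, 0], [1, 0, 0, 0, 0, 0, 0], [1, 0, 0, -0.06, 0, 0, 0], [1, 0, 0, -0.1, 0, 0, 0], [1, 0, 0, -0.04, 0, 0, 0]])

```text
clock: 12.55
eef_pos: [640.7, -69.7, 318.7]
tool_rot: [3.138, -0.001, 1.066]
force: [-0.6, -0.1, 0.4]
width: 85.7
gripper_force: 0.0
```

```bash
python3 -c "
from h import *
wbase('w7',638,-69,9,14)
plan((452.4,-73,320,1.45))"
```

```text
base ((638.0728149414062, -73.37506103515625), (39.02452850341797, 84.11573028564453), 68.7713851928711) 2571 10.527255295965416
knob ((636.8721923828125, -63.92181396484375), (24.403017044067383, 35.09640884399414), 49.52069091796875) 229.96505698820798
at [641.1 -69.8 320.1] 1.066 w 85.6 F [ 0.6 -0.2  2. ] t 12.6 q7 0.06
(452.4, -73, 320, 1.45) 4 rows
[1, -0.047, -0.082, 0.0, 0, 0, -0.048]
[1, -0.039, -0.086, 0.0, 0, 0, -0.048]
[1, -0.031, -0.089, 0.0, 0, 0, -0.048]
[1, -0.022, -0.092, 0.0, 0, 0, -0.048]
```

jog_arm(steps=[[1, -0.047, -0.082, 0, 0, 0, -0.048], [1, -0.039, -0.086, 0, 0, 0, -0.048], [1, -0.031, -0.089, 0, 0, 0, -0.048], [1, -0.022, -0.092, 0, 0, 0, -0.048], [1, 0, 0, 0, 0, 0, 0], [1, 0, 0, 0, 0, 0, 0], [1, 0, 0, 0, 0, 0, 0]])

```text
clock: 13.48
eef_pos: [452.3, -72.5, 315.6]
tool_rot: [3.141, 0.001, 1.45]
force: [-1.1, -0.1, 0.6]
width: 85.6
gripper_force: 0.0
```

```bash
python3 -c "
from h import *
wbase('w8',452.4,-73,4,12,45)
im=dict(np.load('w8.npz'));C=cloud(im);hsv=cv2.cvtColor(im['pixels'],cv2.COLOR_RGB2HSV)
m=(hsv[...,0]<18)&(hsv[...,1]>90)&(np.hypot(C[...,0]-452,C[...,1]+73)<30)&(C[...,2]>45)&(C[...,2]<80);print('knob',cv2.minAreaRect(C[m][:,:2].astype(np.float32)),C[m][:,2].max())
m&=C[...,2]>71;print(cv2.minEnclosingCircle(C[m][:,:2].astype(np.float32)))
plan((452.4,-73,211,1.45))"
```

```text
base ((452.8359680175781, -71.1564712524414), (29.725975036621094, 31.185077667236328), 84.01905059814453) 629 7.312670589015241
knob ((452.9128723144531, -71.46669006347656), (23.986013412475586, 24.622068405151367), 86.71127319335938) 215.7784524341868
knob ((452.6304931640625, -71.34178161621094), (24.501829147338867, 24.167444229125977), 9.389540672302246) 75.3369071211921
((452.5930480957031, -72.32563781738281), 11.134204864501953)
at [452.2 -72.5 315.6] 1.45 w 85.6 F [0.7 0.2 1.1] t 13.53 q7 0.51
(452.4, -73, 211, 1.45) 3 rows
[1, -0.0, 0.0, 0.07, 0, 0, 0.0]
[1, -0.0, 0.0, 0.07, 0, 0, 0.0]
[1, -0.0, 0.0, 0.07, 0, 0, 0.0]
```

jog_arm(steps=[[1, 0.001, 0.001, 0.07, 0, 0, 0], [1, 0, 0, 0.07, 0, 0, 0], [1, 0, 0, 0.069, 0, 0, 0], [1, 0, 0, 0, 0, 0, 0], [1, 0, 0, 0, 0, 0, 0]])

```text
clock: 14.15
eef_pos: [452.2, -72.4, 211.9]
tool_rot: [3.141, 0.0, 1.449]
force: [0.4, 0.2, 0.8]
width: 85.3
gripper_force: 0.0
```

jog_arm(steps=[[0, 0, 0, 0, 0, 0, 0], [0, 0, 0, 0, 0, 0, 0], [-1, 0, 0, 0, 0, 0, 0], [-1, 0, 0, 0, 0, 0, 0], [-1, 0, 0, 0, 0, 0, 0], [-1, 0, 0, 0, 0, 0, 0], [-1, 0, 0, -0.06, 0, 0, 0], [-1, 0, 0, -0.08, 0, 0, 0], [-1, 0, 0, -0.06, 0, 0, 0], [-1, 0, 0, 0, 0, 0, 0]])

```text
clock: 15.4
eef_pos: [452.3, -72.1, 313.0]
tool_rot: [3.138, -0.0, 1.45]
force: [-0.1, 0.3, -1.3]
width: 23.9
gripper_force: 59.2
```

```bash
python3 -c "
from h import *
s=read_state();x,y,z=s['eef_pos']
wbase('w9',x,y,z-211-5,z-211+13)
plan((633,85,310,1.69),grip=-1)"
```

```text
base ((453.589111328125, -71.94503784179688), (31.371667861938477, 31.340734481811523), 84.65892791748047) 1812 108.7130620674857
knob ((473.5514831542969, -73.62706756591797), (24.797901153564453, 66.06682586669922), 83.97755432128906) 212.72264578910114
at [451.8 -71.8 311.8] 1.45 w 23.9 F [ 0.   0.4 -0.6] t 15.45 q7 0.54
(633, 85, 310, 1.69) 5 rows
[-1, 0.071, 0.064, 0.001, 0, 0, -0.024]
[-1, 0.068, 0.068, 0.001, 0, 0, -0.024]
[-1, 0.064, 0.071, 0.001, 0, 0, -0.024]
[-1, 0.061, 0.074, 0.001, 0, 0, -0.024]
[-1, 0.057, 0.077, 0.001, 0, 0, -0.024]
```

View pics/w9.png

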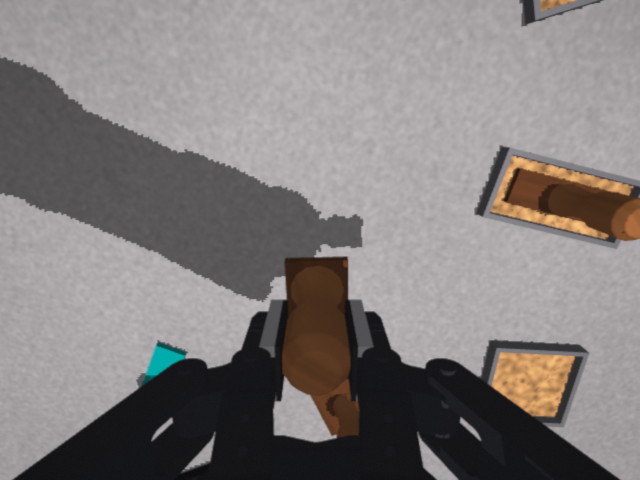

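The small stamp is held straight, base at (317,290). The line stamp sits in its tray at (570,200). Moving to the small tray.

jog_arm(steps=[[-1, 0.071, 0.064, 0.001, 0, 0, -0.024], [-1, 0.068, 0.068, 0.001, 0, 0, -0.024], [-1, 0.064, 0.071, 0.001, 0, 0, -0.024], [-1, 0.061, 0.074, 0.001, 0, 0, -0.024], [-1, 0.057, 0.075, 0.001, 0, 0, -0.024], [-1, 0, 0, 0, 0, 0, 0], [-1, 0, 0, 0, 0, 0, 0]])

```text
clock: 16.32
eef_pos: [631.2, 83.5, 306.9]
tool_rot: [-3.138, 0.0, 1.689]
force: [-0.3, -0.2, -0.3]
width: 24.2
gripper_force: 59.4
```

```bash
python3 -c "
from h import *
s=read_state();x,y,z=s['eef_pos']
wbase('w10',x,y,z-211-5,z-211+13)
plan((632,85.5,214,1.69),grip=-1)"
```

```text
base ((631.1611328125, 83.52890014648438), (31.740062713623047, 31.76156997680664), 8.94006633758545) 1890 102.39043065471702
knob ((630.6984252929688, 84.86605834960938), (27.75031280517578, 23.490726470947266), 7.987514495849609) 208.36939367820744
at [631.1  82.9 307.4] 1.688 w 24.5 F [-0.1 -0.5 -1.1] t 16.38 q7 0.36
(632, 85.5, 214, 1.69) 2 rows
[-1, 0.002, 0.001, 0.093, 0, 0, -0.001]
[-1, 0.002, 0.001, 0.093, 0, 0, -0.001]
```

jog_arm(steps=[[-1, 0.004, 0.003, 0.08, 0, 0, 0], [-1, 0, 0, 0.07, 0, 0, 0], [-1, 0, 0, 0.025, 0, 0, 0], [-1, 0, 0, 0.006, 0, 0, 0], [-1, 0, 0, 0, 0, 0, 0]])

```text
clock: 17.0
eef_pos: [633.8, 85.9, 219.4]
tool_rot: [3.14, 0.0, 1.689]
force: [0.3, -0.5, -0.9]
width: 24.3
gripper_force: 59.4
```

jog_arm(steps=[[-1, 0, 0, 0.006, 0, 0, 0], [-1, 0, 0, 0.001, 0, 0, 0], [-1, 0, 0, 0, 0, 0, 0]])

```text
clock: 17.38
eef_pos: [633.9, 86.4, 216.1]
tool_rot: [3.14, -0.0, 1.69]
force: [-0.6, -0.2, 6.0]
width: 23.8
gripper_force: 59.9
```

Contact. Releasing and lifting.

jog_arm(steps=[[1, 0, 0, 0, 0, 0, 0], [1, 0, 0, 0, 0, 0, 0], [1, 0, 0, 0, 0, 0, 0], [1, 0, 0, 0, 0, 0, 0], [1, 0, 0, -0.06, 0, 0, 0], [1, 0, 0, -0.1, 0, 0, 0], [1, 0, 0, -0.05, 0, 0, 0], [1, 0, 0, 0, 0, 0, 0]])

```text
clock: 18.38
eef_pos: [634.1, 86.3, 321.9]
tool_rot: [3.137, -0.0, 1.69]
force: [-0.1, 0.2, -0.3]
width: 85.5
gripper_force: 0.0
```

```bash
python3 -c "
from h import *
plan((461.7,-238,320,1.4))"
```

```text
at [634.1  86.3 321.9] 1.69 w 85.5 F [-0.1  0.2 -0.3] t 18.38 q7 0.35
(461.7, -238, 320, 1.4) 8 rows
[1, -0.075, -0.052, 0.0, 0, 0, 0.018]
[1, -0.077, -0.05, 0.0, 0, 0, 0.018]
[1, -0.079, -0.047, 0.0, 0, 0, 0.018]
[1, -0.081, -0.044, 0.0, 0, 0, 0.018]
[1, -0.082, -0.041, 0.0, 0, 0, 0.018]
[1, -0.084, -0.038, 0.0, 0, 0, 0.018]
[1, -0.085, -0.035, 0.0, 0, 0, 0.018]
[1, -0.086, -0.032, 0.0, 0, 0, 0.018]
```

jog_arm(steps=[[1, -0.075, -0.052, 0, 0, 0, 0.018], [1, -0.077, -0.05, 0, 0, 0, 0.018], [1, -0.079, -0.047, 0, 0, 0, 0.018], [1, -0.081, -0.044, 0, 0, 0, 0.018], [1, -0.082, -0.041, 0, 0, 0, 0.018], [1, -0.084, -0.038, 0, 0, 0, 0.018], [1, -0.085, -0.035, 0, 0, 0, 0.018], [1, -0.086, -0.032, 0, 0, 0, 0.018], [1, 0, 0, 0, 0, 0, 0], [1, 0, 0, 0, 0, 0, 0]])

```text
clock: 19.62
eef_pos: [460.9, -237.4, 318.9]
tool_rot: [-3.14, -0.001, 1.402]
force: [-0.8, 0.7, -0.8]
width: 85.5
gripper_force: 0.0
```

```bash
python3 -c "
from h import *
wbase('w11',461.5,-238.5,4,12,55)
plan((461.7,-238,211,1.4))"
```

```text
base ((462.22711181640625, -238.79161071777344), (53.331600189208984, 54.312469482421875), 16.16573715209961) 2891 6.602561182936205
knob ((462.1856384277344, -237.9878692626953), (24.347454071044922, 25.008281707763672), 80.3838882446289) 75.46986654795506
at [ 461.3 -236.8  319. ] 1.403 w 85.6 F [ 0.5 -0.1  0.2] t 19.68 q7 0.76
(461.7, -238, 211, 1.4) 3 rows
[1, -0.001, 0.0, 0.072, 0, 0, 0.001]
[1, -0.001, 0.0, 0.072, 0, 0, 0.001]
[1, -0.001, 0.0, 0.072, 0, 0, 0.001]
```

jog_arm(steps=[[1, -0.001, 0.001, 0.072, 0, 0, 0.001], [1, -0.001, 0, 0.072, 0, 0, 0.001], [1, -0.001, 0, 0.072, 0, 0, 0], [1, 0, 0, 0, 0, 0, 0], [-1, 0, 0, 0, 0, 0, 0], [-1, 0, 0, 0, 0, 0, 0], [-1, 0, 0, 0, 0, 0, 0], [-1, 0, 0, 0, 0, 0, 0], [-1, 0, 0, 0, 0, 0, 0], [-1, 0, 0, 0, 0, 0, 0]])

```text
clock: 20.92
eef_pos: [461.7, -239.7, 212.9]
tool_rot: [3.14, 0.0, 1.398]
force: [-0.5, -0.1, 5.8]
width: 24.0
gripper_force: 58.5
```

jog_arm(steps=[[-1, 0, 0, -0.06, 0, 0, 0], [-1, 0, 0, -0.08, 0, 0, 0], [-1, 0, 0, -0.06, 0, 0, 0], [-1, 0, 0, 0, 0, 0, 0], [-1, 0, 0, 0, 0, 0, 0]])

```text
clock: 21.55
eef_pos: [461.0, -239.0, 311.3]
tool_rot: [-3.14, -0.001, 1.398]
force: [0.1, 0.1, -1.1]
width: 24.1
gripper_force: 59.3
```

```bash
python3 -c "
from h import *
s=read_state();x,y,z=s['eef_pos']
wbase('w12',x,y,z-211-5,z-211+13)
plan((624,-239,310,1.4-.465),grip=-1)"
```

```text
base ((460.838134765625, -237.73858642578125), (53.74812698364258, 54.278255462646484), 15.728113174438477) 6339 105.33033811362702
knob ((461.6878356933594, -236.24008178710938), (22.587406158447266, 25.580821990966797), 74.65234375) 173.57036159782896
at [ 460.8 -239.1  310.9] 1.398 w 24.4 F [ 0.1  0.4 -1.8] t 21.6 q7 0.77
(624, -239, 310, 0.9349999999999998) 4 rows
[-1, 0.014, 0.08, 0.0, 0, 0, 0.058]
[-1, 0.023, 0.078, 0.0, 0, 0, 0.058]
[-1, 0.032, 0.075, 0.0, 0, 0, 0.058]
[-1, 0.041, 0.071, 0.0, 0, 0, 0.058]
```

jog_arm(steps=[[-1, 0.014, 0.08, 0, 0, 0, 0.058], [-1, 0.023, 0.078, 0, 0, 0, 0.058], [-1, 0.032, 0.075, 0, 0, 0, 0.058], [-1, 0.041, 0.071, 0, 0, 0, 0.058], [-1, 0, 0, 0, 0, 0, 0], [-1, 0, 0, 0, 0, 0, 0]])

```text
clock: 22.35
eef_pos: [623.1, -239.7, 310.1]
tool_rot: [-3.138, 0.002, 0.934]
force: [0.5, -0.3, -1.7]
width: 24.2
gripper_force: 59.5
```

```bash
python3 -c "
from h import *
s=read_state();x,y,z=s['eef_pos']
wbase('w13',x,y,z-211-5,z-211+13)
plan((624,-239,217,.935),grip=-1)"
```

```text
base ((622.5266723632812, -238.93272399902344), (55.059364318847656, 53.77045822143555), 79.2760238647461) 6449 103.96627264017778
knob ((623.8818969726562, -237.28680419921875), (23.782672882080078, 24.67154884338379), 51.838417053222656) 172.40364338894435
at [ 622.8 -240.   310.7] 0.933 w 24.2 F [-0.6  0.5 -1.4] t 22.4 q7 0.21
(624, -239, 217, 0.935) 2 rows
[-1, 0.002, 0.0, 0.094, 0, 0, -0.001]
[-1, 0.002, 0.0, 0.094, 0, 0, -0.001]
```

jog_arm(steps=[[-1, 0.002, 0.001, 0.08, 0, 0, 0], [-1, 0, 0, 0.07, 0, 0, 0], [-1, 0, 0, 0.026, 0, 0, 0], [-1, 0, 0, 0.01, 0, 0, 0], [-1, 0, 0, 0.003, 0, 0, 0], [-1, 0, 0, 0, 0, 0, 0]])

```text
clock: 23.15
eef_pos: [625.6, -239.4, 218.5]
tool_rot: [3.14, -0.0, 0.934]
force: [0.7, -0.2, -0.7]
width: 24.1
gripper_force: 59.5
```

jog_arm(steps=[[-1, 0, 0, 0.004, 0, 0, 0], [-1, 0, 0, 0, 0, 0, 0], [1, 0, 0, 0, 0, 0, 0], [1, 0, 0, 0, 0, 0, 0], [1, 0, 0, 0, 0, 0, 0], [1, 0, 0, 0, 0, 0, 0], [1, 0, 0, -0.06, 0, 0, 0], [1, 0, 0, -0.1, 0, 0, 0], [1, 0, 0, -0.08, 0, 0, 0], [1, 0, 0, 0, 0, 0, 0]])

```text
clock: 24.4
eef_pos: [626.0, -240.2, 339.1]
tool_rot: [3.135, -0.001, 0.934]
force: [0.6, -0.3, -0.6]
width: 85.4
gripper_force: 0.0
```

jog_arm(steps=[[1, 0, -0.1, 0, 0, 0, 0], [1, 0, -0.1, 0, 0, 0, 0], [1, 0, -0.1, 0, 0, 0, 0], [1, 0, 0, 0, 0, 0, 0], [1, 0, 0, 0, 0, 0, 0]])

```text
clock: 25.02
eef_pos: [505.3, -149.9, 335.2]
tool_rot: [3.141, 0.0, 0.934]
force: [-0.4, 0.2, 0.2]
width: 85.2
gripper_force: 0.0
```

```bash
python3 -c "
from h import *
s=snap('top','t9');cv2.imwrite('pics/c9.png',cv2.resize(s['pixels'][130:290,150:510,::-1],None,fx=2.2,fy=2.2,interpolation=cv2.INTER_CUBIC))
C=cloud(s);hsv=cv2.cvtColor(s['pixels'],cv2.COLOR_RGB2HSV)
for k,(x,y) in dict(round=(627,252),line=(638,-69.5),small=(633,86),sq=(624,-239)).items():
  m=(hsv[...,0]<18)&(hsv[...,1]>90)&(np.hypot(C[...,0]-x,C[...,1]-y)<40)&(C[...,2]>52)&(C[...,2]<115)
  m[:]=m; P=C[m]; print(k,len(P),P[:,2].max() if len(P) else 0,cv2.minAreaRect(P[:,:2].astype(np.float32))[0] if len(P) else 0)
print(read_state()['qd'].round(3),read_state()['eef_pos'])
"
```

```text
round 162 102.86780791943042 (623.0602416992188, 249.47119140625)
line 146 83.18986198680706 (638.7920532226562, -68.97654724121094)
small 136 81.74666636989954 (632.7230224609375, 84.91289520263672)
sq 0 0 0
[ 0.009  0.005  0.003 -0.012  0.     0.003 -0.002] [ 505.55252827 -150.34878043  335.22210503]
```

View pics/c9.png

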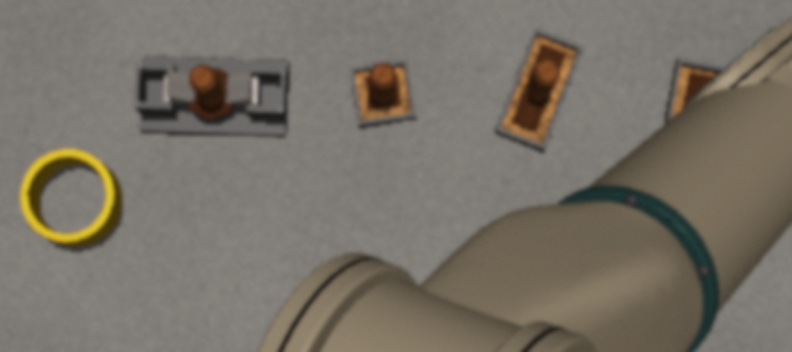

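Round, small and line stamps are in place at crop (205,88), (382,85) and (545,80). The arm hides the square tray, so I'll check it with the scene camera.

```bash
python3 -c "
from h import *
s=snap('scene','s9')"
```

```text
(no output)
```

View pics/s9.png

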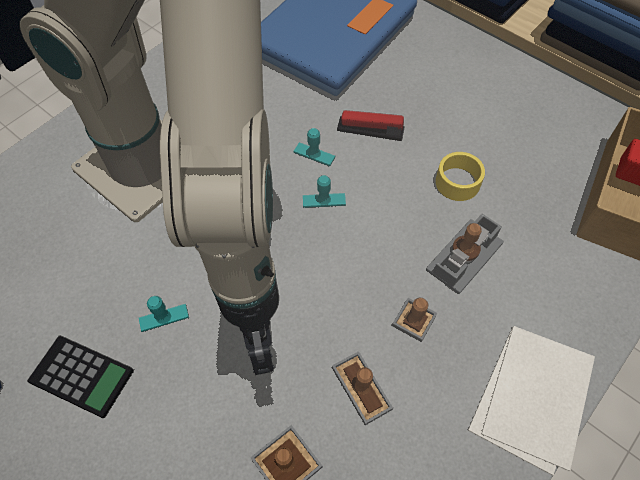

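The scene view shows all four stamps in place: square (284,460), line (363,385), small (417,315), round in the dock (470,240). The tape at (460,176) hasn't moved.

```bash
python3 -c "
from cell import *
print(finish_job())"
```

```text
the job is handed in; nothing more can be done
None
```

The job is handed in at about 25 s: the square, small and line stamps stand in their own trays and the round one is latched in the ink dock, with no stamp knocked over and the tape roll still in place; the judge's verdict was not shown.

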